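# Clear the tile die and hold its ejector lever

### The job

Lift the pressed clay tile out of the die by the square stud on its face and set it down face up, squarely on the empty kiln setter of the ware board, without dropping it. Then push the ejector lever beside the die forward against its return spring, all the way to its stop, and keep holding it there so that a workmate can wipe the raised plate: your program finishes while the lever is still held at its stop. Leave everything else where it is.

Things in the scene. Friction and masses are not known exactly. Their poses are not given: they have to be found in the camera images.
- tile_stud (a point): The pressed tile in the die: red-brown clay, 88 x 88 mm, 14 mm thick, 0.25 kg, with a square stud 36 x 36 mm, with upright sides 18 mm high and a low stepped point 4 mm higher, in the middle of its face. This point is the centre of the stud's upright sides: 9 mm above the tile's face, 23 mm above its underside. x and y lie along the tile's sides (and the stud's), z up out of its face. It starts in the die with its face level with the die's face, 2 mm of play all round.
- die_face (a point): Centre of the top face of the steel die, 110 mm above the bench: a block 150 x 150 mm with a 92 mm square cavity, on a wider green base 210 (x) x 190 (y) mm that is bolted down. x points forward (the way the lever is pushed), y left, z up. The die can stand turned up to about 15 degrees.
- lever_pivot (a point): Axis of the ejector lever, on the die's right (-y) side, 116 mm right of the die's centre line and 40 mm above the bench; same axes as the die. The lever turns about y and stays in this point's x-z plane.
- lever_knob (a point): Centre of the black ball knob, 32 mm in diameter, at the end of the lever: 165 mm from the pivot. The arm is a steel rod 13 mm thick. At rest the lever leans 0.65 rad back (towards the die's -x) from upright; at its stop it leans 0.55 rad forward. It is pushed from behind, with shut fingers against the ball; a hard ball pinched between two fingers tends to slip out. Behind and above the ball all is clear.
- lever (a joint): Angle of the ejector lever in rad: 0 at rest (leaning back), 1.20 at its forward stop. A torsion spring always drives it back to 0: it takes about 5 N at the knob to start it and 12 N to hold it at the stop. The steel plate in the bottom of the die cavity rises with it.
- ejector_plate (a point): Centre of the top of the 90 mm square ejector plate, the floor of the die cavity: 14 mm below the die's face with the lever at rest, level with it with the lever at its stop.
- setter_free_top (a point): Centre of the top of the empty kiln setter, a cream slab 100 x 100 x 10 mm; its top is 26 mm above the bench. x and y lie along its sides. One of three in a row on the ware board (wooden, 360 x 130 x 16 mm), 113 mm apart; the other two carry tiles, and any of the three may be the empty one.
- tile_a_stud (a point): Stud centre of a finished tile, the same as the one in the die, lying on another setter: leave it.
- tile_b_stud (a point): Stud centre of the other finished tile on its setter: leave it.
- oil: Yellow oil bottle with a red cap, 56 mm in diameter, 150 mm high, loose, at the back of the bench; origin under its centre. Leave it.
- brush: Brush, 200 mm long, lying at the right of the die; leave it.
- mallet: Mallet with a rubber head, 260 mm long, lying left of the ware board; leave it.
- scraper: Scraper with a blue handle, 200 mm long, lying at the back of the bench; leave it.
- jar: Amber jar with a white lid, 70 mm in diameter, 85 mm high, at the right; origin under its centre. Leave it.
There are look-alikes about, which are no part of the job. What is shaped like the part that bears tile_stud but green is not meant.

How it is judged:
On the way, in this order (a step that is already met when the one before it is completed fails the run):
1. the tile is lifted clear of the die in the fingers (z of tile_stud in the frame of die_face above 0.03 m and contact force between the fingers and tile above 1 N), for 0.1 s.
2. the tile lies on the empty setter, let go (horizontal distance between tile_stud and setter_free_top below 0.012 m and z of tile_stud in the frame of setter_free_top below 0.026 m and contact force between the fingers and tile below 0.1 N and linear speed of tile below 0.03 m/s), for 0.2 s.
3. the lever is held at its stop (value of joint lever above 1.14 rad and contact force between the fingers and lever above 6 N), for 0.5 s.
At the end, for the whole second after the job is handed in: The lever is held by the fingers (more than 6 N) within 0.06 rad of its forward stop and the ejector plate stands within 2 mm of the die's face; the tile lies face up and flat on the setter that was empty, its centre within 12 mm of the setter's and square to it within 0.2 rad, let go and at rest (all of step 3 and z of ejector_plate in the frame of die_face above -0.002 m and horizontal distance between tile_stud and setter_free_top below 0.012 m and z of tile_stud in the frame of setter_free_top between 0.02 and 0.026 m and angle between tile_stud's own z axis and vertical below 0.1 rad and (angle between the x axis of tile_stud and the x axis of setter_free_top, either way round below 0.2 rad or angle between the x axis of tile_stud and the y axis of setter_free_top, either way round below 0.2 rad) and contact force between the fingers and tile below 0.1 N and linear speed of tile below 0.02 m/s); the arm keeps its last pose, push and grip.
It fails at once if the tile was dropped (a free fall of about 2 cm) (contact force between the fingers and tile below 0.05 N and contact force between tile and anything else below 0.05 N and linear speed of tile above 0.6 m/s).
It fails at once if a finished tile was pushed out of place (distance of any of tile_a_stud, tile_b_stud from where it was at the start of the episode above 0.015 m).
It fails at once if another thing on the bench was disturbed (distance of any of oil, brush, mallet, scraper, jar from where it was at the start of the episode above 0.03 m).
It also fails if it takes over 58 s, if anything falls off the work surface, if the arm or the gripper's body presses on something with over 40 N, if the wrist force passes 120 N, or if a joint passes its speed limit or range.

### The arm

A 6-joint arm with a two-finger parallel gripper is mounted at the origin on the work surface. World frame = base frame: x ahead of the robot, y to its left, z up, the work surface at z = 0. Lengths are in m, angles in rad, forces in N, time in s.
With the tool pointing down it reaches from about 0.425 to 0.95 m from the base axis. Payload 3.5 kg.
Tool frame: the origin (TCP) lies on the centre line of the jaws, within the pads' length; the fingertips stand 11 mm ahead of it and the grasp point (between the pads) lies 8 mm behind it; y points along the fingers, x is the direction in which the jaws open and shut, and the axes are right-handed (so a half turn about y gives the same grasp; the last joint's range is limited). The gripper opens to 85 mm and grips with 20 to 120 N. Pads are 22 mm wide; open, the fingers measure 114 mm over their backs; the gripper's body (76 mm by 85 mm) begins 54 mm behind the grasp point. The pads swing forward as they close: fully open they stand 13 mm farther back than shut.
Start: joints at [1.121, 0.286, 1.577, -0, 1.279, -0.15], TCP at [0.199, 0.645, 0.242] pointing down, gripper open.
Joint ranges: [-2.77, 2.77], [-0.9, 2.22], [0.21, 2.48], [-1.53, 4.67], [0.24, 2.81], [-2.84, 2.84]. Speed limits (rad/s): [2.79, 2.79, 3.14, 3.14, 3.14, 3.14].

### API

Orientations are given as a unit quaternion [x, y, z, w].
In Python, from plant import get_state, read_camera, sign_off gives the robot as it stands.
- The arm moves only by the shell command python3 -m inch 'ROWS' [FORCE]. ROWS is JSON, a list of rows, each an object of numbers: "ax", "ay", "az": the turn, a rotation vector about the tool's x, y, z in rad; "x", "y", "z": the shift along the tool's x, y, z in mm; "hand": the closure, from -1 (fully open) to 1 (shut). In form: [{"ax": .., "ay": .., "az": .., "x": .., "y": .., "z": .., "hand": ..}, ...]. A call has 1 to 5 rows; each row shifts and turns the commanded pose from where the row before left it, along the tool's axes as they then stand; what a row does not reach is not made up. A row lasts 1/12 s, in which the tool goes at most 41.7 mm and 7.16 degrees, less where a joint would pass 70% of its speed; a pose out of reach is approached as far as the arm can. A call with a gripper value outside its range is refused whole. The fingers move at their own pace and stop on an object; FORCE is the grip in N (left out, the last holds). Time passes only in rows, so rows that do not move let the fingers close. It gives the time, the measured TCP pose, the force and the opening at its end, in the units of the state.
- get_state(): the state, without advancing time (a new reading comes with each control period).
- read_camera(name): name is "side" or "top"; returns a dict with "img" (480x640x3 uint8, red, green, blue), "fov_y" (degrees; the focal length in pixels is half the picture's height over the tangent of half this angle, whatever the lens; pixels are square), "cx", "cy" (the principal point, pixels), "T" (4x4, takes a point from camera to world coordinates). Camera axes: x right, y down, z forward; pixel columns grow to the right and rows downward; lengths in m; the calibration is good to about 2 mm. A picture is of the moment at which its call begins. There is no depth.
- sign_off(): hands the job in, once; it reports no verdict.
The state is a dict: "time": time; "qpos": joint angles; "dq": joint speeds; "joint_efforts": joint torques, N m; "eef_pos": TCP position; "tcp_rot": TCP orientation; "contact_force": force on the tool from outside, world axes, zero at the start; "wrist_torque": the same for the moment, N m; "opening": opening from 0.0 (shut) to 1.0 (fully open).
Only numpy, scipy, OpenCV 4.12 (cv2) and the standard library are available. Lean on these libraries where they do the work, as an engineer would, in place of code of your own. Each camera call takes 0.05 s, during which the arm holds its last target. There are 200 camera calls.

## Working session

There is one attempt and no reset: what is moved stays moved. The work goes in short steps, Python scripts to look and compute and a shell command to move; the robot and the scene stay as the last step left them, time stands still between calls to the robot, and variables do not carry over. Pictures are saved under pics/ and viewed, about 8 in all and at most 12, crops included, and the job is handed in when it is done.

```bash
mkdir -p pics; ls; python3 - <<'E'
from plant import get_state, read_camera
import cv2
s=get_state();print(s)
for n in("top","side"):
    c=read_camera(n);cv2.imwrite(f"pics/{n}0.png",c["img"][:,:,::-1]);print(n,c["fov_y"],c["cx"],c["cy"],c["T"])
E
```

```text
pics
{'time': 0.0, 'qpos': array([ 1.12102656e+00,  2.87181718e-01,  1.57817148e+00,  3.81055349e-05,
        1.27862179e+00, -1.50010819e-01]), 'dq': array([ 0.00019091,  0.00123046, -0.00124751, -0.00111832, -0.00078298,
       -0.00040344]), 'joint_efforts': array([-6.54312316e-04, -4.05980229e+01, -2.92625964e+01, -1.42129807e-04,
        5.84412002e-03, -1.60505431e-05]), 'eef_pos': array([0.19901272, 0.64433297, 0.24093944]), 'tcp_rot': array([ 0.56943758,  0.41898066, -0.42048259, -0.56867428]), 'contact_force': array([ 0.4022598 , -0.2160399 , -0.57479636]), 'wrist_torque': array([ 0.01645152, -0.0010944 , -0.02569018]), 'opening': 1.001942361401154}
top 55.909434867522066 321.3070445672052 239.81403915410104 [[-2.02037923e-02 -9.97208404e-01  7.18832769e-02  4.68875289e-01]
 [-9.99766977e-01  1.96042021e-02 -9.03700218e-03  6.62625464e-04]
 [ 7.60256024e-03 -7.20491081e-02 -9.97372111e-01  1.32356253e+00]
 [ 0.00000000e+00  0.00000000e+00  0.00000000e+00  1.00000000e+00]]
side 48.88808622747217 316.78145243215164 236.29586069729143 [[ 0.91786871 -0.21369133  0.33444439  0.1288599 ]
 [-0.39676406 -0.51478036  0.75998648 -1.02086392]
 [ 0.00976288 -0.83026333 -0.55728583  0.858117  ]
 [ 0.          0.          0.          1.        ]]
```

View pics/top0.png

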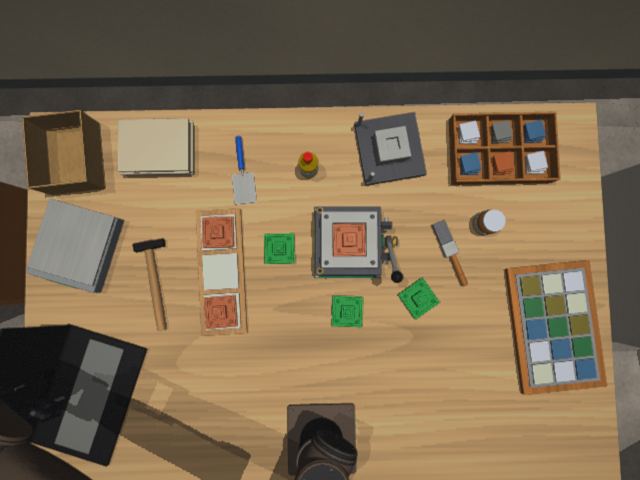

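View pics/side0.png

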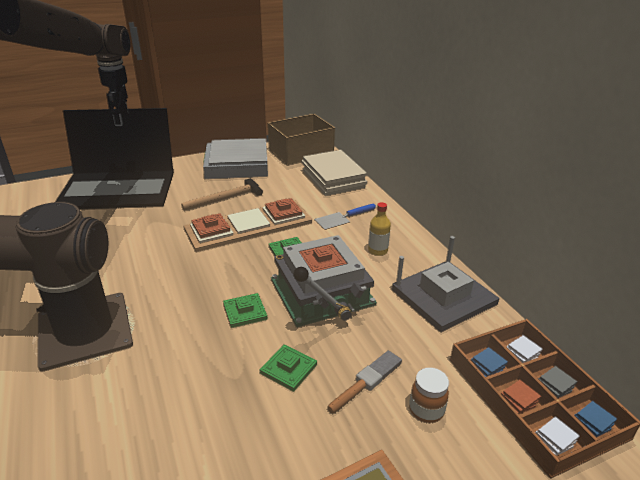

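The top view shows the red-brown tile in the die at about (349,240), the empty cream setter in the middle at (220,271) between the finished tiles at (218,231) and (221,312), and the knob at (397,277). The candidates for the tile are the red ones at (349,240), (218,231) and (221,312), and the green ones at (280,248), (347,311) and (419,298). Only the one at (349,240) is red-brown and in the die.

```bash
cat > h.py <<'E'
import numpy as np, cv2
from plant import get_state, read_camera
from scipy.spatial.transform import Rotation as R
def ray(c,u,v):
    f=240/np.tan(np.radians(c["fov_y"]/2)); T=np.array(c["T"])
    d=T[:3,:3]@np.array([(u-c["cx"])/f,(v-c["cy"])/f,1.]); return T[:3,3],d/np.linalg.norm(d)
def onplane(c,u,v,z):
    o,d=ray(c,u,v); return o+d*(z-o[2])/d[2]
def proj(c,p):
    f=240/np.tan(np.radians(c["fov_y"]/2)); T=np.array(c["T"]); q=T[:3,:3].T@(np.array(p)-T[:3,3])
    return np.array([c["cx"]+f*q[0]/q[2],c["cy"]+f*q[1]/q[2]])
def rect(c,mask,z):
    """largest contour -> corner rays on plane z -> centre, sides, yaw (deg, mod 90)"""
    k=max(cv2.findContours(mask,cv2.RETR_EXTERNAL,cv2.CHAIN_APPROX_NONE)[0],key=cv2.contourArea)
    P=np.array([onplane(c,u,v,z)[:2] for u,v in k[:,0].astype(float)])*1000
    (x,y),(w,h),a=cv2.minAreaRect(P.astype(np.float32)); a=(a+45)%90-45
    return np.round([x,y,w,h,a],1)
def win(m,x0,x1,y0,y1):
    o=np.zeros_like(m);o[y0:y1,x0:x1]=m[y0:y1,x0:x1];return o
E
python3 - <<'E'
from h import *
c=read_camera("top");s=read_camera("side")
im=c["img"].astype(int);r,g,b=im[...,0],im[...,1],im[...,2]
hsv=cv2.cvtColor(c["img"],cv2.COLOR_RGB2HSV)
red=((r>g*1.5)&(r>90)).astype(np.uint8)*255
cream=((hsv[...,1]<50)&(hsv[...,2]>190)).astype(np.uint8)*255
print("die tile",rect(c,win(red,315,385,205,275),.11))
print("setter",rect(c,win(cream,200,243,252,291),.026))
print("tile a",rect(c,win(red,198,240,212,250),.04),"tile b",rect(c,win(red,198,242,292,332),.04))
for n,cc,w in(("top",c,(385,410,265,290)),("side",s,(285,315,260,285))):
    m=win((cc["img"].max(2)<45).astype(np.uint8)*255,*w)
    k=max(cv2.findContours(m,0,1)[0],key=cv2.contourArea);(u,v),rad=cv2.minEnclosingCircle(k);print(n,u,v,rad,cv2.contourArea(k))
    print(onplane(cc,u,v,.04+.165*np.cos(.65)))
t=c["img"][195:295,305:415];a=c["img"][195:295,190:300];
cv2.imwrite("pics/crop1.png",cv2.resize(np.hstack([a,t]),None,fx=3.6,fy=3.6,interpolation=cv2.INTER_CUBIC)[:,:,::-1])
st=get_state();print(R.from_quat(st["tcp_rot"]).as_matrix().round(3))
E
```

```text
die tile [557.1 -85.   86.3  86.5  -1.3]
setter [477.7 281.8  94.6  94.8   2.6]
tile a [590.2 283.4  84.9  85.3   1.5] tile b [365.2 277.6  84.6  87.5   3.9]
top 396.375 276.25 5.427173614501953 75.5
[ 0.45528921 -0.19876187  0.17135383]
side 307.0 275.5 0.5001000165939331 0.0
[ 0.4633857  -0.21208156  0.17135383]
[[ 0.295 -0.001 -0.955]
 [ 0.955 -0.001  0.295]
 [-0.001 -1.     0.   ]]
```

View pics/crop1.png

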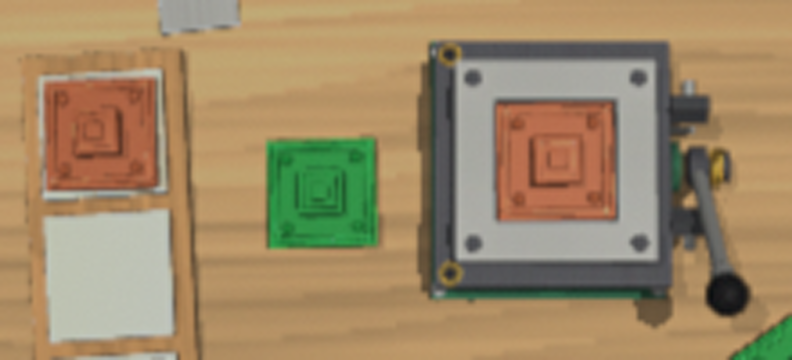

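The crop confirms the red-brown tile in the steel die as the one meant. The die lever geometry also agrees: the predicted knob position is (455,-199), and I measured (455,-199). I'll move above the die with tool x along the die's x.

```bash
R5='x'; 
python3 -m inch '[{"ay":0.1175,"hand":-1},{"ay":0.1175,"hand":-1},{"ay":0.1175,"hand":-1},{"ay":0.1175,"hand":-1},{"ay":0.1175,"hand":-1}]' 40
python3 -m inch '[{"ay":0.1175,"hand":-1},{"ay":0.1175,"hand":-1},{"ay":0.1175,"hand":-1},{"ay":0.1175,"hand":-1},{"ay":0.1175,"hand":-1}]'
python3 -m inch '[{"ay":0.1175,"hand":-1}]'
python3 -m inch '[{"x":18.7,"z":-36,"hand":-1},{"x":18.7,"z":-36,"hand":-1},{"x":18.7,"z":-36,"hand":-1},{"x":18.7,"z":-36,"hand":-1},{"x":18.7,"z":-36,"hand":-1}]'
python3 -c "from h import *;s=get_state();print(s['qpos'],R.from_quat(s['tcp_rot']).as_matrix().round(3))"
```

```text
[ 1.12097165e+00  2.86877379e-01  1.57758747e+00 -2.60482203e-05
  1.27854618e+00 -1.50008065e-01] [[ 0.295 -0.001 -0.955]
 [ 0.955 -0.001  0.295]
 [-0.001 -1.     0.   ]]validation failed for argument at $[0]...
validation failed for argument at $[0]...
validation failed for argument at $[0]...
validation failed for argument at $[0]...
```

```bash
python3 -m inch '[{"ax":0,"ay":0.1175,"az":0,"x":0,"y":0,"z":0,"hand":-1},{"ax":0,"ay":0.1175,"az":0,"x":0,"y":0,"z":0,"hand":-1},{"ax":0,"ay":0.1175,"az":0,"x":0,"y":0,"z":0,"hand":-1},{"ax":0,"ay":0.1175,"az":0,"x":0,"y":0,"z":0,"hand":-1},{"ax":0,"ay":0.1175,"az":0,"x":0,"y":0,"z":0,"hand":-1}]' 40
python3 -c "from h import *;s=get_state();print(s['qpos'],R.from_quat(s['tcp_rot']).as_matrix().round(3))"
```

```text
time: 0.62
eef_pos: [0.1992, 0.6447, 0.2419]
tcp_rot: [0.667, 0.235, -0.235, -0.667]
contact_force: [-0.5, -0.1, -0.9]
opening: 0.998
[1.12102856e+00 2.86542807e-01 1.57715018e+00 1.54449683e-06
 1.27860618e+00 4.43313645e-01] [[ 0.779 -0.    -0.627]
 [ 0.627 -0.001  0.779]
 [-0.001 -1.    -0.   ]]
```

All fields are required in each row. The rotation goes in the right sense, so I'll continue.

```bash
python3 -m inch '[{"ax":0,"ay":0.1175,"az":0,"x":0,"y":0,"z":0,"hand":-1},{"ax":0,"ay":0.1175,"az":0,"x":0,"y":0,"z":0,"hand":-1},{"ax":0,"ay":0.1175,"az":0,"x":0,"y":0,"z":0,"hand":-1},{"ax":0,"ay":0.1175,"az":0,"x":0,"y":0,"z":0,"hand":-1},{"ax":0,"ay":0.1175,"az":0,"x":0,"y":0,"z":0,"hand":-1}]' | tail -1
python3 -m inch '[{"ax":0,"ay":0.1175,"az":0,"x":0,"y":0,"z":0,"hand":-1},{"ax":0,"ay":0,"az":0,"x":18.7,"y":0,"z":-36,"hand":-1},{"ax":0,"ay":0,"az":0,"x":18.7,"y":0,"z":-36,"hand":-1},{"ax":0,"ay":0,"az":0,"x":18.7,"y":0,"z":-36,"hand":-1},{"ax":0,"ay":0,"az":0,"x":18.7,"y":0,"z":-36,"hand":-1}]'
python3 -m inch '[{"ax":0,"ay":0,"az":0,"x":18.7,"y":0,"z":-36,"hand":-1},{"ax":0,"ay":0,"az":0,"x":18.7,"y":0,"z":-36,"hand":-1},{"ax":0,"ay":0,"az":0,"x":18.7,"y":0,"z":-36,"hand":-1},{"ax":0,"ay":0,"az":0,"x":18.7,"y":0,"z":-36,"hand":-1},{"ax":0,"ay":0,"az":0,"x":18.7,"y":0,"z":-36,"hand":-1}]'
python3 -m inch '[{"ax":0,"ay":0,"az":0,"x":18.7,"y":0,"z":-36,"hand":-1},{"ax":0,"ay":0,"az":0,"x":18.7,"y":0,"z":-36,"hand":-1},{"ax":0,"ay":0,"az":0,"x":18.7,"y":0,"z":-36,"hand":-1},{"ax":0,"ay":0,"az":0,"x":18.7,"y":0,"z":-36,"hand":-1},{"ax":0,"ay":0,"az":0,"x":18.7,"y":0,"z":-36,"hand":-1}]'
python3 -m inch '[{"ax":0,"ay":0,"az":0,"x":18.7,"y":0,"z":-36,"hand":-1},{"ax":0,"ay":0,"az":0,"x":18.7,"y":0,"z":-36,"hand":-1},{"ax":0,"ay":0,"az":0,"x":18.7,"y":0,"z":-36,"hand":-1},{"ax":0,"ay":0,"az":0,"x":18.7,"y":0,"z":-36,"hand":-1},{"ax":0,"ay":0,"az":0,"x":18.7,"y":0,"z":-36,"hand":-1}]'
python3 -m inch '[{"ax":0,"ay":0,"az":0,"x":18.7,"y":0,"z":-36,"hand":-1},{"ax":0,"ay":0,"az":0,"x":0,"y":0,"z":0,"hand":-1},{"ax":0,"ay":0,"az":0,"x":0,"y":0,"z":0,"hand":-1}]'
python3 -c "from h import *;s=get_state();print(s['qpos'],R.from_quat(s['tcp_rot']).as_matrix().round(3))"
```

```text
opening: 1.001
time: 1.45
eef_pos: [0.2711, 0.4977, 0.2418]
tcp_rot: [0.707, -0.007, 0.007, -0.707]
contact_force: [1.7, -0.2, 0.2]
opening: 0.996
time: 1.87
eef_pos: [0.3608, 0.3155, 0.2423]
tcp_rot: [-0.707, 0.007, -0.008, 0.707]
contact_force: [0.8, 0.1, 0.0]
opening: 1.0
time: 2.28
eef_pos: [0.4505, 0.1335, 0.2425]
tcp_rot: [-0.707, 0.007, -0.008, 0.707]
contact_force: [0.3, 0.1, 0.9]
opening: 1.006
time: 2.7
eef_pos: [0.5402, -0.0486, 0.2423]
tcp_rot: [-0.707, 0.008, -0.008, 0.707]
contact_force: [0.4, -0.1, 1.2]
opening: 1.001
time: 2.95
eef_pos: [0.558, -0.0849, 0.2418]
tcp_rot: [-0.707, 0.009, -0.008, 0.707]
contact_force: [-0.5, 0.9, -0.6]
opening: 0.999
[-3.30855674e-01  4.48771169e-02  1.85179260e+00  1.82180430e-04
  1.24610611e+00 -3.05903407e-01] [[ 1.    -0.001  0.025]
 [-0.025  0.001  1.   ]
 [-0.001 -1.     0.001]]
```

```bash
python3 -m inch '[{"ax":0,"ay":0,"az":0,"x":0,"y":38,"z":0,"hand":-1},{"ax":0,"ay":0,"az":0,"x":0,"y":38,"z":0,"hand":-1},{"ax":0,"ay":0,"az":0,"x":0,"y":32,"z":0,"hand":-1},{"ax":0,"ay":0,"az":0,"x":0,"y":8,"z":0,"hand":-1},{"ax":0,"ay":0,"az":0,"x":0,"y":0,"z":0,"hand":-1}]'
python3 - <<'E'
from h import *
s=read_camera("side");t=read_camera("top")
a=s["img"][200:330,250:400];b=t["img"][190:320,290:430]
cv2.imwrite("pics/grasp.png",cv2.resize(np.hstack([a,b]),None,fx=2.7,fy=2.7,interpolation=cv2.INTER_CUBIC)[:,:,::-1])
E
```

```text
time: 3.37
eef_pos: [0.5551, -0.0811, 0.1231]
tcp_rot: [-0.706, 0.01, -0.005, 0.708]
contact_force: [-1.1, -0.0, 0.4]
opening: 1.001
```

View pics/grasp.png

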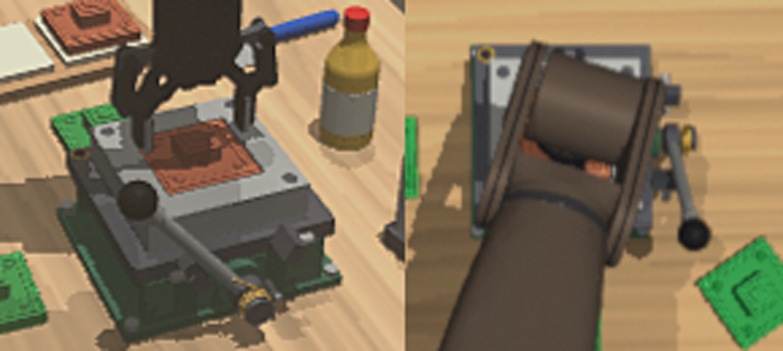

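The fingers straddle the stud along x with nothing touching, with the stud at about (195,140) in the left crop. I'll close.

```bash
for i in 1 2 3; do python3 -m inch '[{"ax":0,"ay":0,"az":0,"x":0,"y":0,"z":0,"hand":1},{"ax":0,"ay":0,"az":0,"x":0,"y":0,"z":0,"hand":1},{"ax":0,"ay":0,"az":0,"x":0,"y":0,"z":0,"hand":1},{"ax":0,"ay":0,"az":0,"x":0,"y":0,"z":0,"hand":1}]' 50; done
```

```text
time: 3.8
eef_pos: [0.5584, -0.0832, 0.1279]
tcp_rot: [0.707, -0.007, 0.008, -0.707]
contact_force: [-1.5, 1.0, 0.4]
opening: 0.457
time: 4.13
eef_pos: [0.5585, -0.0833, 0.1279]
tcp_rot: [0.707, -0.007, 0.008, -0.707]
contact_force: [-1.7, 0.4, 5.4]
opening: 0.408
time: 4.47
eef_pos: [0.5585, -0.0833, 0.1279]
tcp_rot: [0.707, -0.007, 0.008, -0.707]
contact_force: [-1.6, 0.3, 5.5]
opening: 0.405
```

```bash
python3 -m inch '[{"ax":0,"ay":0,"az":0,"x":0,"y":-4,"z":0,"hand":1},{"ax":0,"ay":0,"az":0,"x":0,"y":-4,"z":0,"hand":1},{"ax":0,"ay":0,"az":0,"x":0,"y":-6,"z":0,"hand":1},{"ax":0,"ay":0,"az":0,"x":0,"y":-8,"z":0,"hand":1},{"ax":0,"ay":0,"az":0,"x":0,"y":-8,"z":0,"hand":1}]'
python3 -m inch '[{"ax":0,"ay":0,"az":0,"x":0,"y":-10,"z":0,"hand":1},{"ax":0,"ay":0,"az":0,"x":0,"y":-10,"z":0,"hand":1},{"ax":0,"ay":0,"az":0,"x":0,"y":-10,"z":0,"hand":1},{"ax":0,"ay":0,"az":0,"x":0,"y":-10,"z":0,"hand":1},{"ax":0,"ay":0,"az":0,"x":0,"y":0,"z":0,"hand":1}]'
python3 -m inch '[{"ax":0,"ay":0,"az":0,"x":0,"y":-10,"z":0,"hand":1},{"ax":0,"ay":0,"az":0,"x":0,"y":-10,"z":0,"hand":1},{"ax":0,"ay":0,"az":0,"x":0,"y":0,"z":0,"hand":1}]'
python3 - <<'E'
from h import *
s=read_camera("side");print(get_state()['eef_pos'])
a=s["img"][130:330,230:430]
cv2.imwrite("pics/lift.png",cv2.resize(a,None,fx=2.5,fy=2.5,interpolation=cv2.INTER_CUBIC)[:,:,::-1])
E
```

```text
time: 4.88
eef_pos: [0.5574, -0.0829, 0.1566]
tcp_rot: [-0.707, 0.008, -0.007, 0.707]
contact_force: [-0.4, 0.2, -2.3]
opening: 0.404
time: 5.3
eef_pos: [0.5593, -0.0835, 0.1998]
tcp_rot: [0.708, -0.006, 0.009, -0.706]
contact_force: [1.0, -0.1, -2.0]
opening: 0.403
time: 5.55
eef_pos: [0.5589, -0.0833, 0.219]
tcp_rot: [0.707, -0.006, 0.009, -0.707]
contact_force: [0.2, 0.4, -1.2]
opening: 0.401
[ 0.55853024 -0.08326983  0.21798398]
```

View pics/lift.png

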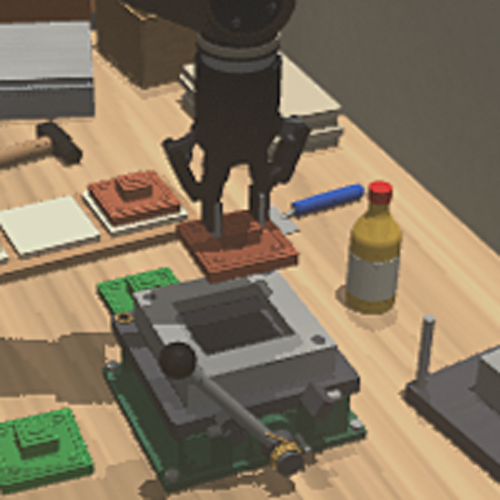

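The side view shows the tile level in the jaws and clear of the die (tile near (240,240) in the crop), with the cavity empty below it. I'll carry it to the setter.

```bash
python3 -m inch '[{"ax":0,"ay":0,"az":0,"x":-2.9,"y":0,"z":12.3,"hand":1},{"ax":0,"ay":0,"az":0,"x":-5.9,"y":0,"z":24,"hand":1},{"ax":0,"ay":0,"az":0,"x":-5.9,"y":0,"z":24,"hand":1},{"ax":0,"ay":0,"az":0,"x":-5.9,"y":0,"z":24,"hand":1},{"ax":0,"ay":0,"az":0,"x":-5.9,"y":0,"z":24,"hand":1}]' | tail -1
python3 -m inch '[{"ax":0,"ay":0,"az":0,"x":-5.9,"y":0,"z":24,"hand":1},{"ax":0,"ay":0,"az":0,"x":-5.9,"y":0,"z":24,"hand":1},{"ax":0,"ay":0,"az":0,"x":-5.9,"y":0,"z":24,"hand":1},{"ax":0,"ay":0,"az":0,"x":-5.9,"y":0,"z":24,"hand":1},{"ax":0,"ay":0,"az":0,"x":-5.9,"y":0,"z":24,"hand":1}]' | tail -1
python3 -m inch '[{"ax":0,"ay":0,"az":0,"x":-5.9,"y":0,"z":24,"hand":1},{"ax":0,"ay":0,"az":0,"x":-5.9,"y":0,"z":24,"hand":1},{"ax":0,"ay":0,"az":0,"x":-5.9,"y":0,"z":24,"hand":1},{"ax":0,"ay":0,"az":0,"x":-5.9,"y":0,"z":24,"hand":1},{"ax":0,"ay":0,"az":0,"x":-5.9,"y":0,"z":24,"hand":1}]'
python3 -m inch '[{"ax":0,"ay":0,"az":0,"x":-2.9,"y":0,"z":16,"hand":1},{"ax":0,"ay":-0.028,"az":0,"x":0,"y":0,"z":0,"hand":1},{"ax":0,"ay":-0.029,"az":0,"x":0,"y":0,"z":0,"hand":1},{"ax":0,"ay":0,"az":0,"x":0,"y":0,"z":0,"hand":1},{"ax":0,"ay":0,"az":0,"x":0,"y":0,"z":0,"hand":1}]'
python3 -m inch '[{"ax":0,"ay":0,"az":0,"x":0,"y":25,"z":0,"hand":1},{"ax":0,"ay":0,"az":0,"x":0,"y":25,"z":0,"hand":1},{"ax":0,"ay":0,"az":0,"x":0,"y":25,"z":0,"hand":1},{"ax":0,"ay":0,"az":0,"x":0,"y":25,"z":0,"hand":1},{"ax":0,"ay":0,"az":0,"x":0,"y":0,"z":0,"hand":1}]'
python3 - <<'E'
from h import *
s=read_camera("side");st=get_state();print(st['eef_pos'],st['contact_force'],R.from_quat(st["tcp_rot"]).as_matrix().round(3))
a=s["img"][120:280,150:350]
cv2.imwrite("pics/over.png",cv2.resize(a,None,fx=3,fy=3,interpolation=cv2.INTER_CUBIC)[:,:,::-1])
E
```

```text
opening: 0.401
opening: 0.403
time: 6.85
eef_pos: [0.4781, 0.2687, 0.2154]
tcp_rot: [0.707, -0.008, 0.007, -0.707]
contact_force: [1.3, 0.0, -2.0]
opening: 0.404
time: 7.27
eef_pos: [0.4763, 0.2835, 0.2155]
tcp_rot: [0.707, 0.012, -0.013, -0.707]
contact_force: [0.1, -0.8, -1.3]
opening: 0.409
time: 7.68
eef_pos: [0.473, 0.2814, 0.1102]
tcp_rot: [0.708, 0.008, -0.016, -0.706]
contact_force: [-1.4, -0.9, -3.7]
opening: 0.406
[0.47455312 0.28205593 0.11300777] [-0.32983172 -0.23989467 -2.56435274] [[ 0.999 -0.008 -0.034]
 [ 0.034 -0.003  0.999]
 [-0.008 -1.    -0.002]]
```

View pics/over.png

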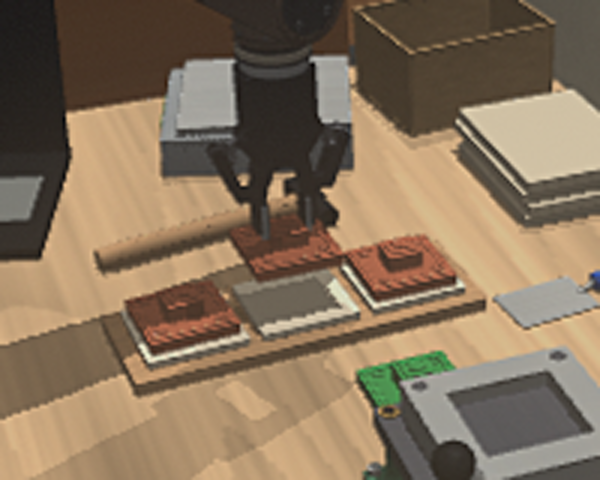

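The tile hangs level over the empty middle setter (setter near (295,300) in the crop), between the two finished tiles. I'll lower it and settle just above.

```bash
python3 -m inch '[{"ax":0,"ay":0,"az":0,"x":0,"y":15,"z":0,"hand":1},{"ax":0,"ay":0,"az":0,"x":0,"y":15,"z":0,"hand":1},{"ax":0,"ay":0,"az":0,"x":0,"y":10,"z":0,"hand":1},{"ax":0,"ay":0,"az":0,"x":0,"y":5,"z":0,"hand":1},{"ax":0,"ay":0,"az":0,"x":0,"y":0,"z":0,"hand":1}]'
python3 -m inch '[{"ax":0,"ay":0,"az":0,"x":0,"y":0,"z":0,"hand":1},{"ax":0,"ay":0,"az":0,"x":0,"y":0,"z":0,"hand":1},{"ax":0,"ay":0,"az":0,"x":0,"y":0,"z":0,"hand":1},{"ax":0,"ay":0,"az":0,"x":0,"y":0,"z":0,"hand":1},{"ax":0,"ay":0,"az":0,"x":0,"y":0,"z":0,"hand":1}]'
python3 - <<'E'
from h import *
s=read_camera("side")
im=s["img"].astype(int)
a=s["img"][170:260,170:320]
cv2.imwrite("pics/over2.png",cv2.resize(a,None,fx=4,fy=4,interpolation=cv2.INTER_CUBIC)[:,:,::-1])
E
```

```text
time: 8.15
eef_pos: [0.477, 0.283, 0.0711]
tcp_rot: [0.707, 0.012, -0.013, -0.707]
contact_force: [-0.0, 0.1, -3.2]
opening: 0.402
time: 8.57
eef_pos: [0.4775, 0.2833, 0.0719]
tcp_rot: [-0.707, -0.013, 0.012, 0.707]
contact_force: [-0.1, 0.2, -2.4]
opening: 0.403
```

View pics/over2.png

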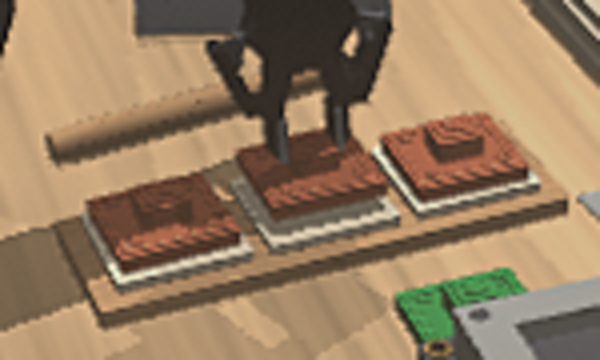

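The tile sits squarely about 14 mm above the setter (tile near (315,180) in the crop). I'll lower it to touch.

```bash
python3 -m inch '[{"ax":0,"ay":0,"az":0,"x":0,"y":4,"z":0,"hand":1},{"ax":0,"ay":0,"az":0,"x":0,"y":4,"z":0,"hand":1},{"ax":0,"ay":0,"az":0,"x":0,"y":3,"z":0,"hand":1},{"ax":0,"ay":0,"az":0,"x":0,"y":2,"z":0,"hand":1},{"ax":0,"ay":0,"az":0,"x":0,"y":0,"z":0,"hand":1}]'
python3 -m inch '[{"ax":0,"ay":0,"az":0,"x":0,"y":1,"z":0,"hand":1},{"ax":0,"ay":0,"az":0,"x":0,"y":0,"z":0,"hand":1},{"ax":0,"ay":0,"az":0,"x":0,"y":0,"z":0,"hand":1}]'
```

```text
time: 9.03
eef_pos: [0.4771, 0.2831, 0.0581]
tcp_rot: [0.707, 0.012, -0.013, -0.707]
contact_force: [0.7, 0.0, -2.7]
opening: 0.404
time: 9.28
eef_pos: [0.4773, 0.2832, 0.058]
tcp_rot: [0.707, 0.013, -0.013, -0.707]
contact_force: [-2.8, -1.2, 3.6]
opening: 0.404
```

The tile is in contact: the vertical force went from -2.7 N to +3.6 N. I'll release and lift.

```bash
python3 -m inch '[{"ax":0,"ay":0,"az":0,"x":0,"y":0,"z":0,"hand":0},{"ax":0,"ay":0,"az":0,"x":0,"y":0,"z":0,"hand":-0.2},{"ax":0,"ay":0,"az":0,"x":0,"y":0,"z":0,"hand":-0.5},{"ax":0,"ay":0,"az":0,"x":0,"y":0,"z":0,"hand":-0.5},{"ax":0,"ay":0,"az":0,"x":0,"y":0,"z":0,"hand":-0.5}]'
python3 -m inch '[{"ax":0,"ay":0,"az":0,"x":0,"y":-4,"z":0,"hand":-0.5},{"ax":0,"ay":0,"az":0,"x":0,"y":-10,"z":0,"hand":-0.5},{"ax":0,"ay":0,"az":0,"x":0,"y":-25,"z":0,"hand":-0.5},{"ax":0,"ay":0,"az":0,"x":0,"y":-40,"z":0,"hand":-0.5},{"ax":0,"ay":0,"az":0,"x":0,"y":-40,"z":0,"hand":-0.5}]'
python3 -m inch '[{"ax":0,"ay":0,"az":0,"x":0,"y":-40,"z":0,"hand":-0.5},{"ax":0,"ay":0,"az":0,"x":0,"y":-40,"z":0,"hand":-0.5},{"ax":0,"ay":0,"az":0,"x":0,"y":0,"z":0,"hand":-0.5}]'
```

```text
time: 9.7
eef_pos: [0.4773, 0.2831, 0.0572]
tcp_rot: [-0.707, -0.013, 0.012, 0.707]
contact_force: [0.5, 0.8, 0.2]
opening: 0.748
time: 10.12
eef_pos: [0.4762, 0.2828, 0.1771]
tcp_rot: [0.707, 0.012, -0.013, -0.707]
contact_force: [0.8, -0.0, 0.6]
opening: 0.75
time: 10.37
eef_pos: [0.4813, 0.2848, 0.2684]
tcp_rot: [-0.705, -0.019, 0.006, 0.709]
contact_force: [0.7, -0.4, 1.7]
opening: 0.748
```

```bash
for i in 1 2; do python3 -m inch '[{"ax":0,"ay":0.1163,"az":0,"x":0,"y":0,"z":0,"hand":1},{"ax":0,"ay":0.1163,"az":0,"x":0,"y":0,"z":0,"hand":1},{"ax":0,"ay":0.1163,"az":0,"x":0,"y":0,"z":0,"hand":1},{"ax":0,"ay":0.1163,"az":0,"x":0,"y":0,"z":0,"hand":1},{"ax":0,"ay":0.1163,"az":0,"x":0,"y":0,"z":0,"hand":1}]' | tail -1; done
python3 -m inch '[{"ax":0,"ay":0.1163,"az":0,"x":0,"y":0,"z":0,"hand":1},{"ax":0,"ay":0.1163,"az":0,"x":0,"y":0,"z":0,"hand":1},{"ax":0,"ay":0.1163,"az":0,"x":0,"y":0,"z":0,"hand":1},{"ax":0,"ay":0.1163,"az":0,"x":0,"y":0,"z":0,"hand":1},{"ax":0,"ay":0,"az":0,"x":0,"y":0,"z":0,"hand":1}]'
python3 -m inch '[{"ax":0,"ay":0,"az":0,"x":40,"y":0,"z":0,"hand":1},{"ax":0,"ay":0,"az":0,"x":40,"y":0,"z":0,"hand":1},{"ax":0,"ay":0,"az":0,"x":40,"y":0,"z":0,"hand":1},{"ax":0,"ay":0,"az":0,"x":40,"y":0,"z":0,"hand":1},{"ax":0,"ay":0,"az":0,"x":40,"y":0,"z":0,"hand":1}]'
python3 -m inch '[{"ax":0,"ay":0,"az":0,"x":40,"y":0,"z":0,"hand":1},{"ax":0,"ay":0,"az":0,"x":40,"y":0,"z":0,"hand":1},{"ax":0,"ay":0,"az":0,"x":40,"y":0,"z":0,"hand":1},{"ax":0,"ay":0,"az":0,"x":40,"y":0,"z":0,"hand":1},{"ax":0,"ay":0,"az":0,"x":40,"y":0,"z":-5,"hand":1}]'
python3 -m inch '[{"ax":0,"ay":0,"az":0,"x":35,"y":0,"z":-15,"hand":1},{"ax":0,"ay":0,"az":0,"x":35,"y":0,"z":-15,"hand":1},{"ax":0,"ay":0,"az":0,"x":4,"y":0,"z":-20,"hand":1},{"ax":0,"ay":0,"az":0,"x":0,"y":0,"z":0,"hand":1},{"ax":0,"ay":0,"az":0,"x":0,"y":0,"z":0,"hand":1}]'
python3 - <<'E'
from h import *
st=get_state();print(st['qpos'],R.from_quat(st["tcp_rot"]).as_matrix().round(3))
c=read_camera("top")
im=c["img"].astype(int);r,g,b=im[...,0],im[...,1],im[...,2]
red=((r>g*1.5)&(r>90)).astype(np.uint8)*255
print("placed",rect(c,win(red,200,243,252,291),.04))
print("tile a",rect(c,win(red,198,240,212,250),.04),"tile b",rect(c,win(red,198,242,294,332),.04))
cv2.imwrite("pics/top2.png",cv2.resize(c["img"][200:340,190:450],None,fx=3,fy=3,interpolation=cv2.INTER_CUBIC)[:,:,::-1])
E
```

```text
opening: 0.042
opening: 0.002
time: 11.62
eef_pos: [0.4772, 0.2832, 0.257]
tcp_rot: [0.494, -0.506, 0.506, -0.494]
contact_force: [0.8, -0.5, 0.7]
opening: -0.004
time: 12.03
eef_pos: [0.4724, 0.0817, 0.257]
tcp_rot: [0.495, -0.504, 0.505, -0.496]
contact_force: [0.9, -0.2, 0.3]
opening: 0.001
time: 12.45
eef_pos: [0.4634, -0.1187, 0.2572]
tcp_rot: [0.495, -0.504, 0.505, -0.496]
contact_force: [0.6, 0.9, -0.2]
opening: 0.001
time: 12.87
eef_pos: [0.4114, -0.1901, 0.2568]
tcp_rot: [0.494, -0.505, 0.506, -0.495]
contact_force: [0.4, 1.0, -0.1]
opening: 0.002
[-6.57562650e-01 -2.36181902e-01  2.08317043e+00  3.77566185e-04
  1.29344332e+00  9.35115432e-01] [[-0.022  0.001  1.   ]
 [-1.    -0.    -0.022]
 [ 0.    -1.     0.001]]
placed [477.  280.9  84.4  86.3   2. ]
tile a [589.7 283.6  84.3  85.4   1.7] tile b [365.2 277.6  84.7  87.5   4.2]
```

View pics/top2.png

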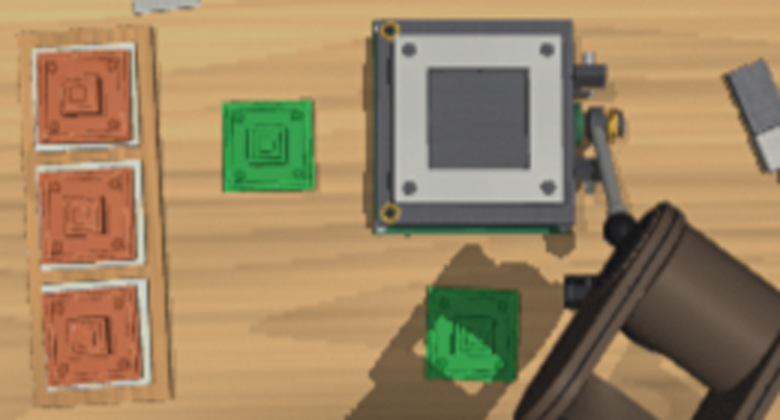

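The placed tile measures (477.0,280.9) at 2.0°, against the setter at (477.7,281.8) at 2.6°. The finished tiles are unmoved. Next I'll go behind the knob.

```bash
python3 -m inch '[{"ax":0,"ay":0,"az":0,"x":8.5,"y":0,"z":-6,"hand":1},{"ax":0,"ay":0,"az":0,"x":0,"y":30,"z":0,"hand":1},{"ax":0,"ay":0,"az":0,"x":0,"y":30,"z":0,"hand":1},{"ax":0,"ay":0,"az":0,"x":0,"y":21,"z":0,"hand":1},{"ax":0,"ay":0,"az":0,"x":0,"y":0,"z":0,"hand":1}]'
python3 -m inch '[{"ax":0,"ay":0,"az":0,"x":0,"y":0,"z":0,"hand":1},{"ax":0,"ay":0,"az":0,"x":0,"y":0,"z":0,"hand":1},{"ax":0,"ay":0,"az":0,"x":0,"y":0,"z":0,"hand":1}]'
python3 - <<'E'
from h import *
s=read_camera("side");c=read_camera("top")
cv2.imwrite("pics/knob.png",cv2.resize(np.hstack([s["img"][210:330,230:380],c["img"][200:320,350:450]]),None,fx=3.1,fy=3.1,interpolation=cv2.INTER_CUBIC)[:,:,::-1])
E
```

```text
time: 13.33
eef_pos: [0.4033, -0.1955, 0.1704]
tcp_rot: [-0.496, 0.508, -0.501, 0.495]
contact_force: [-0.9, 1.4, -0.7]
opening: -0.001
time: 13.58
eef_pos: [0.4069, -0.1986, 0.1775]
tcp_rot: [0.495, -0.504, 0.507, -0.495]
contact_force: [0.7, -0.7, 0.8]
opening: 0.0
```

View pics/knob.png

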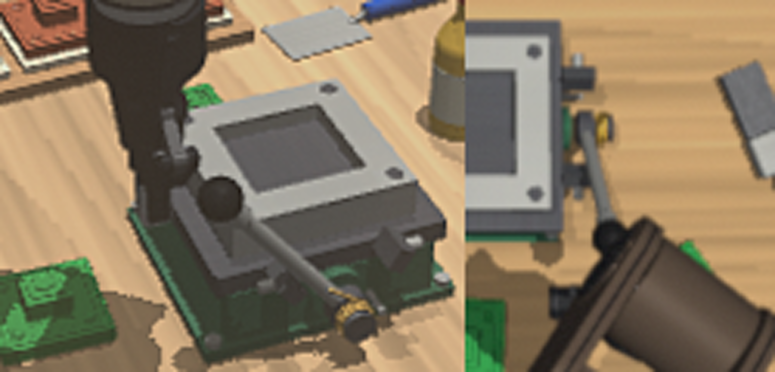

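The shut fingers stand just behind the ball (knob at (221,198) in the left crop), at its height and clear of it. I'll push along the arc.

```bash
python3 -m inch '[{"ax":0,"ay":0,"az":0,"x":0,"y":0,"z":10,"hand":1},{"ax":0,"ay":0,"az":0,"x":0,"y":0,"z":8,"hand":1},{"ax":0,"ay":0,"az":0,"x":0,"y":-5,"z":10,"hand":1},{"ax":0,"ay":0,"az":0,"x":0,"y":-6,"z":10,"hand":1},{"ax":0,"ay":0,"az":0,"x":0,"y":-6,"z":11,"hand":1}]'
python3 -m inch '[{"ax":0,"ay":0,"az":0,"x":0,"y":-6,"z":15.5,"hand":1},{"ax":0,"ay":0,"az":0,"x":0,"y":-5.3,"z":15.5,"hand":1},{"ax":0,"ay":0,"az":0,"x":0,"y":-3.4,"z":16.3,"hand":1},{"ax":0,"ay":0,"az":0,"x":0,"y":-1.5,"z":16.3,"hand":1}]'
python3 -m inch '[{"ax":0,"ay":0,"az":0,"x":0,"y":0.3,"z":16.4,"hand":1},{"ax":0,"ay":0,"az":0,"x":0,"y":1.4,"z":16.5,"hand":1},{"ax":0,"ay":0,"az":0,"x":0,"y":3,"z":16,"hand":1},{"ax":0,"ay":0,"az":0,"x":0,"y":5,"z":16,"hand":1}]'
python3 -m inch '[{"ax":0,"ay":0,"az":0,"x":0,"y":6.5,"z":10,"hand":1},{"ax":0,"ay":0,"az":0,"x":0,"y":5.5,"z":10,"hand":1},{"ax":0,"ay":0,"az":0,"x":0,"y":2,"z":6,"hand":1},{"ax":0,"ay":0,"az":0,"x":0,"y":0,"z":0,"hand":1}]'
python3 -m inch '[{"ax":0,"ay":0,"az":0,"x":0,"y":0,"z":0,"hand":1},{"ax":0,"ay":0,"az":0,"x":0,"y":0,"z":0,"hand":1}]'
```

```text
time: 14.1
eef_pos: [0.4513, -0.1991, 0.1934]
tcp_rot: [-0.499, 0.509, -0.501, 0.491]
contact_force: [-17.9, 0.8, 14.5]
opening: -0.002
time: 14.43
eef_pos: [0.5175, -0.201, 0.2106]
tcp_rot: [-0.497, 0.507, -0.504, 0.493]
contact_force: [-11.0, -0.3, 7.9]
opening: -0.001
time: 14.77
eef_pos: [0.5827, -0.2022, 0.2003]
tcp_rot: [-0.497, 0.507, -0.504, 0.493]
contact_force: [-10.8, 0.3, 7.0]
opening: 0.001
time: 15.1
eef_pos: [0.608, -0.2024, 0.1843]
tcp_rot: [-0.497, 0.507, -0.503, 0.493]
contact_force: [-11.5, -0.4, 4.9]
opening: 0.001
time: 15.27
eef_pos: [0.6072, -0.2024, 0.1847]
tcp_rot: [-0.497, 0.508, -0.503, 0.493]
contact_force: [-10.1, -0.2, 5.3]
opening: 0.002
```

```bash
python3 -m inch '[{"ax":0,"ay":0,"az":0,"x":0,"y":2,"z":4,"hand":1},{"ax":0,"ay":0,"az":0,"x":0,"y":0,"z":0,"hand":1},{"ax":0,"ay":0,"az":0,"x":0,"y":0,"z":0,"hand":1}]'
python3 -m inch '[{"ax":0,"ay":0,"az":0,"x":0,"y":1,"z":4,"hand":1},{"ax":0,"ay":0,"az":0,"x":0,"y":0,"z":0,"hand":1},{"ax":0,"ay":0,"az":0,"x":0,"y":0,"z":0,"hand":1}]'
python3 -m inch '[{"ax":0,"ay":0,"az":0,"x":0,"y":0,"z":3,"hand":1},{"ax":0,"ay":0,"az":0,"x":0,"y":0,"z":0,"hand":1},{"ax":0,"ay":0,"az":0,"x":0,"y":0,"z":0,"hand":1}]'
```

```text
time: 15.52
eef_pos: [0.6112, -0.2025, 0.1828]
tcp_rot: [-0.497, 0.508, -0.503, 0.493]
contact_force: [-9.6, 0.0, 5.5]
opening: -0.001
time: 15.77
eef_pos: [0.6142, -0.2025, 0.1812]
tcp_rot: [-0.498, 0.509, -0.502, 0.492]
contact_force: [-11.0, 0.3, 5.1]
opening: -0.001
time: 16.02
eef_pos: [0.6146, -0.2025, 0.1811]
tcp_rot: [-0.499, 0.511, -0.499, 0.49]
contact_force: [-19.8, -0.5, 8.4]
opening: -0.001
```

Position stalls at x = 0.6146 while the force rises from 11 to 20 N, so this is the stop. I'll add a small margin, hold and check.

```bash
python3 -m inch '[{"ax":0,"ay":0,"az":0,"x":0,"y":0,"z":1.5,"hand":1},{"ax":0,"ay":0,"az":0,"x":0,"y":0,"z":0,"hand":1},{"ax":0,"ay":0,"az":0,"x":0,"y":0,"z":0,"hand":1},{"ax":0,"ay":0,"az":0,"x":0,"y":0,"z":0,"hand":1}]'
python3 -m inch '[{"ax":0,"ay":0,"az":0,"x":0,"y":0,"z":0,"hand":1},{"ax":0,"ay":0,"az":0,"x":0,"y":0,"z":0,"hand":1},{"ax":0,"ay":0,"az":0,"x":0,"y":0,"z":0,"hand":1},{"ax":0,"ay":0,"az":0,"x":0,"y":0,"z":0,"hand":1},{"ax":0,"ay":0,"az":0,"x":0,"y":0,"z":0,"hand":1}]'
python3 -m inch '[{"ax":0,"ay":0,"az":0,"x":0,"y":0,"z":0,"hand":1},{"ax":0,"ay":0,"az":0,"x":0,"y":0,"z":0,"hand":1},{"ax":0,"ay":0,"az":0,"x":0,"y":0,"z":0,"hand":1},{"ax":0,"ay":0,"az":0,"x":0,"y":0,"z":0,"hand":1},{"ax":0,"ay":0,"az":0,"x":0,"y":0,"z":0,"hand":1}]'
python3 - <<'E'
from h import *
s=read_camera("side");c=read_camera("top")
im=c["img"].astype(int);r,g,b=im[...,0],im[...,1],im[...,2]
red=((r>g*1.5)&(r>90)).astype(np.uint8)*255
print("placed",rect(c,win(red,200,243,252,291),.04))
w=(s["img"].max(2)<45).astype(np.uint8)
print("expected knob px",proj(s,[.6407,-.203,.1807]))
cv2.imwrite("pics/held.png",cv2.resize(s["img"][190:330,170:400],None,fx=3.4,fy=3.4,interpolation=cv2.INTER_CUBIC)[:,:,::-1])
E
```

```text
time: 16.35
eef_pos: [0.6148, -0.2026, 0.1811]
tcp_rot: [-0.5, 0.512, -0.498, 0.489]
contact_force: [-24.2, -0.1, 10.8]
opening: 0.002
time: 16.77
eef_pos: [0.6148, -0.2026, 0.1811]
tcp_rot: [-0.5, 0.512, -0.498, 0.489]
contact_force: [-23.8, 0.8, 9.8]
opening: 0.002
time: 17.18
eef_pos: [0.6148, -0.2025, 0.1811]
tcp_rot: [-0.5, 0.512, -0.498, 0.489]
contact_force: [-23.7, -0.1, 9.5]
opening: -0.0
placed [477.  280.9  84.3  86.2   2.2]
expected knob px [379.35522419 250.75091763]
```

View pics/held.png

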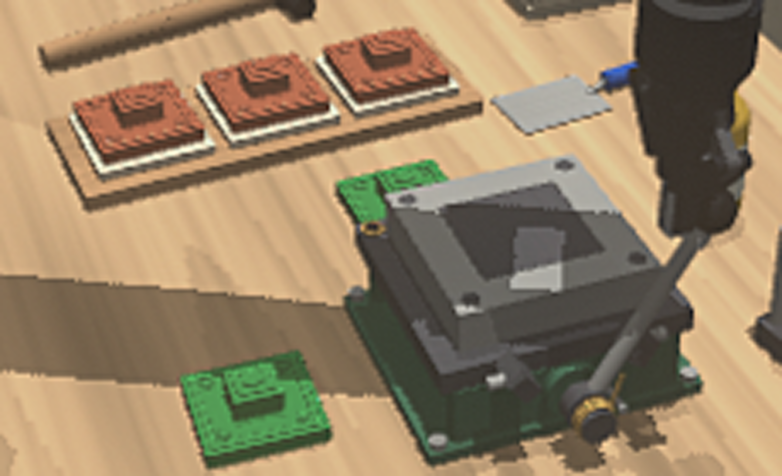

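The picture shows the plate flush with the die's face. The knob is at about (379,252) in full-image pixels, against a predicted stop position of (379,251). The tile lies flat on the middle setter, and the push is steady at about 25 N. I'm handing it in.

```bash
python3 -c "from plant import *;print(sign_off());print(get_state()['contact_force'])"
```

```text
the job is handed in; nothing more can be done
None
the job is handed in; nothing more can be done
```

I lifted the tile from the die by its stud and set it face up on the empty middle setter. I then pushed the ejector lever to its stop with shut fingers and handed the job in while still holding it there, at about 17 s of the 58 s allowed.

Last checks:
- **Tile:** its centre measured (477.0, 280.9) mm, against the setter's (477.7, 281.8), so about 1 mm off. It was turned 2.2° against the setter's 2.6°, and it lay flat with the fingers clear.
- **Finished tiles:** both measured in place (within about 0.5 mm) after the tile was set down, and looked unmoved in the last picture.
- **Lever:** the fingers stopped advancing while the force rose from 11 to 24 N, then held steady. The knob appeared within about 1 pixel of where it should be at the stop, and the plate looked flush with the die's face.

I did not measure the loose things (oil, brush, mallet, scraper, jar) again. The arm passed well above them or clear of them. No check failed or disagreed, except that the first move command was refused for missing fields before anything moved. Reading the force after sign-off returned nothing, so the last force figure is from just before it.

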